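Turn the tile over, lean it on the stand and clip it

TASK

The cork-backed tile is lying face down on the desk. Turn it over and set it gently on the clear sloping stand, cork back flat on the slope, glazed blue face showing, one short end down against the lip and centred side to side. Let go of it, then swing the chrome clip over until it is fully down along the tile's face, and leave the other things on the desk where they are.

Things in the scene. Friction and masses are not known exactly. Their poses are not given: they have to be found in the camera images.
- tile: Cork-backed ceramic tile block, 100 x 60 x 22 mm (x long, y wide, z thick), about 240 g: 14 mm blue ceramic and 8 mm cork. Origin at the centre of the ceramic face; z points from the ceramic face through to the cork, so z is up while it lies face down. The two short ends are alike. It can stand on a short end.
- tile_center (a point): Middle of the tile block, 11 mm along z from its origin.
- stand: Clear acrylic stand fixed to the desk, base 135 x 76 x 8 mm, origin under it on the desk, z up, y across. Its narrow rest (40 mm wide, 80 long) slopes 0.61 rad from level, falling towards the stand's +x (front), down to a lip 14 mm high (square to the slope). Corner of rest and lip: (40, 0, 45) mm in the stand's frame. The seated tile overhangs the rest 10 mm each side and at the top.
- stand_seat (a point): Where the middle of the tile is when it is seated: 50 mm up the slope from the lip and 11 mm off the rest. Fixed to the stand, at (5, 0, 83) mm in its frame to 1 mm.
- clip (a joint): Angle of the chrome clip, a strap 60 mm long, 16 mm wide, 4 mm thick hinged across the stand just in front of the lip. 0 = closed: strap parallel to the slope, pointing up it, 3 mm above the seated tile's face. It grows as the clip swings up and away to the front; 1.57 = square to the slope; stop at 1.95. It stays where it is left, light to move.
- clip_hinge (a point): Middle of the clip's hinge, 64 mm to the front of and 61 mm above the stand's origin; the hinge axis is the stand's y.
- clip_tip (a point): Free end of the clip, a red round bar 26 mm wide and 9 mm thick, 60 mm from the hinge.
- pen: Navy plastic pen, 140 mm long, 11 mm thick, lying along its x; a bystander.
- eraser: White eraser block, 55 x 24 x 13 mm; a bystander.
- tin: Aluminium tin with twist cap, 57 mm across, 58 mm tall, origin under it; a bystander.
- mug: White mug, 80 mm across, 90 mm tall, handle at its +y; a bystander.
- clip_holder: Empty chrome spring clip on a post, base 50 x 50 mm, 115 mm tall; a bystander.
Mind the look-alikes: they are no part of the job. Several things look just like the tile: the one meant starts farthest to the robot's left.

How it is judged:
On the way, in this order (a step that is already met when the one before it is completed fails the run):
1. the tile rests on the stand, cork down, end against the lip, let go, with the clip still open (distance between tile_center and stand_seat below 0.01 m and angle between tile's own z axis and vertical between 2.43 and 2.63 rad and angle between the y axis of tile and the y axis of stand, either way round below 0.12 rad and contact force between the fingers and tile below 0.1 N and value of joint clip above 0.6 rad), for 0.2 s.
2. the clip is swung down along the tile's face (value of joint clip below 0.1 rad), for 0.2 s.
At the end, for the whole second after the job is handed in: The tile lies still on the sloping rest, blue face out, cork within 0.1 rad of flat on the slope, square to the stand within 0.12 rad, its middle within 10 mm of the seat point, and the clip within 0.1 rad of fully closed (distance between tile_center and stand_seat below 0.01 m and angle between tile's own z axis and vertical between 2.43 and 2.63 rad and angle between the y axis of tile and the y axis of stand, either way round below 0.12 rad and value of joint clip below 0.1 rad and linear speed of tile below 0.02 m/s); the robot touches nothing.
It fails at once if the tile is banged against the stand (over 150 N) (contact force between tile and stand above 150 N).
It fails at once if a bystander (pen, eraser, tin, mug, clip holder) is moved more than 30 mm (distance of any of pen, eraser, tin, mug, clip_holder from where it was at the start of the episode above 0.03 m).
It also fails if it takes over 72 s, if anything falls off the work surface, if the arm or the gripper's body presses on something with over 40 N, if the wrist force passes 120 N, or if a joint passes its speed limit or range.

ROBOT

A 7-joint arm with a two-finger parallel gripper is mounted at the origin on the work surface. World frame = base frame: x ahead of the robot, y to its left, z up, the work surface at z = 0. Lengths are in m, angles in rad, forces in N, time in s.
With the tool pointing down it reaches from about 0.4 to 0.875 m from the base axis. Payload 6.5 kg.
Tool frame: the origin (TCP) lies at the centre of the arm's flange, where the gripper is bolted on; the fingertips stand 173 mm ahead of it and the grasp point (between the pads) lies 155 mm ahead of it (manip.pinch_z is the distance from the TCP to the grasp point, in m); y points along the fingers, z is the direction in which the jaws open and shut, and the axes are right-handed (so a half turn about y gives the same grasp; the last joint's range is limited). The gripper opens to 85 mm and grips with 20 to 120 N. Pads are 22 mm wide; open, the fingers measure 114 mm over their backs; the gripper's body (76 mm by 85 mm) begins 54 mm behind the grasp point. The pads swing forward as they close: fully open they stand 13 mm farther back than shut.
Start: joints at [-1.202, 0.536, -0.004, 1.538, 0.003, 1.067, -0.071], TCP at [0.274, 0.59, 0.405] pointing down, gripper open.
Joint ranges: [-2.7, 2.7], [-0.37, 2.16], [-1.27, 1.26], [0.24, 2.4], [-1.31, 4.45], [0.19, 1.91], [-2.76, 2.76]. Speed limits (rad/s): [2.39, 2.39, 3.14, 3.14, 3.14, 3.14, 3.14].

INTERFACE

Orientations are given as a unit quaternion [w, x, y, z].
In Python, from rig import manip, capture, calibration gives the robot as it stands.
- The arm moves only by the tool send_rows, never from a script. Its argument "deltas" is a list of rows, each a list of 3 entries, a list of its own where there are three numbers: the shift along the world's x, y, z in cm, then the turn, a rotation vector about the world's x, y, z in units of 8 degrees (1.0 is 8 degrees), then the opening, from 0 (shut) to 1 (fully open). In form: [[[tx, ty, tz], [wx, wy, wz], gripper], ...]. A call has 1 to 20 rows; each row shifts and turns the pose as measured when the row begins; what a row does not reach is not made up. A row lasts 1/10 s, in which the tool goes at most 50 mm and 8.59 degrees, less where a joint would pass 70% of its speed; a pose out of reach is approached as far as the arm can. A call is refused whole if a number of a shift passes 5 or a number of a turn 1, either way. A call with a gripper value outside its range is refused whole. The fingers move at their own pace and stop on an object; "newtons" is the grip in N (left out, the last holds). Time passes only in rows, so rows that do not move let the fingers close. It gives the time, the measured TCP pose, the force and the opening at its end, in the units of the state.
- manip.read_state(): the state, without advancing time (a new reading comes with each control period).
- capture(name): name is "scene" or "top" or "wrist"; returns the picture (400x640x3 uint8, red, green, blue); there is no depth.
- calibration(name): a dict with "intrinsics" (3x3 intrinsics, pixels), "xyz" and "attitude" of the camera in the world; the wrist camera has in their place "tool_from_camera" (4x4, takes a point from camera to tool coordinates, whose origin is the TCP and whose axes are the tool frame's). Camera axes: x right, y down, z forward; pixel columns grow to the right and rows downward; lengths in m; the calibration is good to about 2 mm. A picture is of the moment at which its call begins: read the wrist's pose just before it. calibration takes no time and is no camera call.
- manip.job_done(): hands the job in, once; it reports no verdict.
The state is a dict: "time": time; "qpos": joint angles; "qd": joint speeds; "joint_torque": joint torques, N m; "eef_pos": TCP position; "eef_rot": TCP orientation; "contact_force": force on the tool from outside, world axes, zero at the start; "ft_torque": the same for the moment, N m; "width": finger opening in m.
Only numpy, scipy, OpenCV 4.12 (cv2) and the standard library are available. Lean on these libraries where they do the work, as an engineer would, in place of code of your own. Each camera call takes 0.05 s, during which the arm holds its last target. There are 200 camera calls.

## Working session

There is one attempt and no reset: what is moved stays moved. The work goes in short steps, Python scripts to look and compute and a tool call to move; the robot and the scene stay as the last step left them, time stands still between calls to the robot, and variables do not carry over. Pictures are saved under pics/ and viewed, about 8 in all and at most 12, crops included, and the job is handed in when it is done.

Besides the shell and the picture viewer there is one more tool, called after ">>>" as name([rows], argument=value, ...), one row to a line, values as JSON. send_rows: Moves the arm, as the interface text tells. Its arguments: {"type":"object","properties":{"deltas":{"type":"array"},"newtons":{"type":"number"}},"required":["deltas"]}

```bash
ls; mkdir -p pics; python3 - <<'E'
from rig import manip,capture,calibration
import cv2,numpy as np
np.set_printoptions(precision=4,suppress=True)
print(manip.read_state(), manip.pinch_z)
for n in ["scene","top","wrist"]:
    print(n,calibration(n))
a=capture("scene");b=capture("top")
cv2.imwrite("pics/a.png",a[:,:,::-1]);cv2.imwrite("pics/b.png",b[:,:,::-1])
E
```

```text
pics
{'time': 0.0, 'qpos': array([-1.2022,  0.5372, -0.0044,  1.5389,  0.0026,  1.0673, -0.0712]), 'qd': array([ 0.002 , -0.0004,  0.0014,  0.0002, -0.0002, -0.0001, -0.0001]), 'joint_torque': array([  0.0006, -58.3405,   1.0487, -25.9104,   0.0123,   0.0097,
         0.    ]), 'eef_pos': array([0.2737, 0.5892, 0.4038]), 'eef_rot': array([-0.6899,  0.6911, -0.1526,  0.1524]), 'contact_force': array([-0.7503,  1.0153, -0.6424]), 'ft_torque': array([-0.0498,  0.0124, -0.021 ]), 'width': 0.08534162189382324} 0.1547
scene {'intrinsics': array([[439.557 ,   0.    , 331.0548],
       [  0.    , 439.557 , 207.7443],
       [  0.    ,   0.    ,   1.    ]]), 'xyz': array([ 1.1797, -0.5103,  0.9439]), 'attitude': array([-0.323 ,  0.8389,  0.4119, -0.1493])}
top {'intrinsics': array([[443.8358,   0.    , 316.4382],
       [  0.    , 443.8358, 202.2361],
       [  0.    ,   0.    ,   1.    ]]), 'xyz': array([ 0.4395, -0.0211,  1.4164]), 'attitude': array([-0.0367,  0.7089, -0.7036,  0.0316])}
wrist {'intrinsics': array([[356.0673,   0.    , 320.1146],
       [  0.    , 356.0673, 207.1522],
       [  0.    ,   0.    ,   1.    ]]), 'tool_from_camera': array([[-0.0004,  0.96  ,  0.28  , -0.0712],
       [ 0.0009, -0.28  ,  0.96  ,  0.0313],
       [ 1.    ,  0.0006, -0.0007,  0.0012],
       [ 0.    ,  0.    ,  0.    ,  1.    ]])}
```

View pics/a.png

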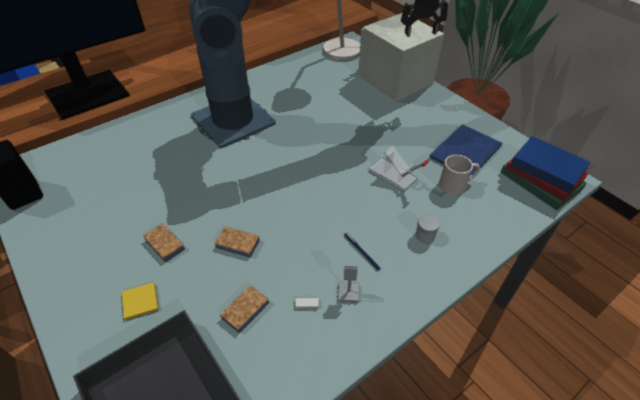

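View pics/b.png

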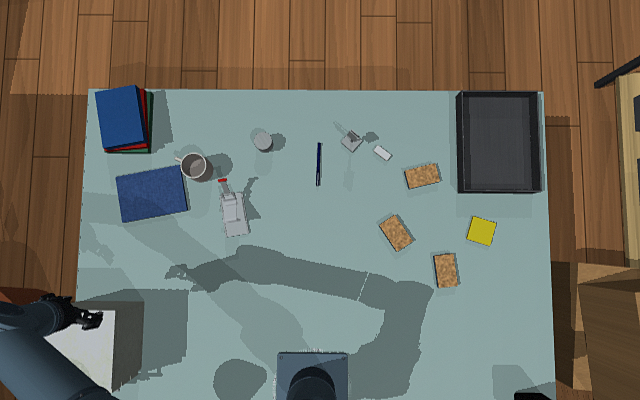

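Candidates for the tile in the top image are three cork-backed blocks at (396,232), (423,176) and (446,270); the yellow pad at (481,231) is not one. World +y is towards image left, so the tile farthest to the robot's left is (396,232). The stand is at (234,212), with the red clip tip at (223,180). Next is a close crop of both.

```bash
cat > h.py <<'E'
import numpy as np, cv2
from scipy.spatial.transform import Rotation as R
from rig import manip,capture,calibration
np.set_printoptions(precision=4,suppress=True)
def rot(q): return R.from_quat(np.roll(q,-1))
def cam(n,st=None):
    c=calibration(n)
    if n=="wrist":
        st=st or manip.read_state(); T=c["tool_from_camera"]; Rt=rot(st["eef_rot"]).as_matrix()
        return c["intrinsics"],Rt@T[:3,:3],Rt@T[:3,3]+st["eef_pos"]
    return c["intrinsics"],rot(c["attitude"]).as_matrix(),np.array(c["xyz"])
def ray(C,uv,z):
    K,Rc,t=C; d=Rc@np.linalg.inv(K)@np.array([uv[0],uv[1],1.]); return t+d*(z-t[2])/d[2]
def proj(C,p):
    K,Rc,t=C; q=K@(Rc.T@(np.asarray(p)-t)); return q[:2]/q[2]
E
python3 - <<'E'
from h import *
C=cam("top")
for p in [(396,232),(423,176),(446,270)]: print(ray(C,p,.022))
print(ray(C,(223,180),.08),ray(C,(236,222),.008))
b=cv2.imread("pics/b.png");a=cv2.imread("pics/a.png")
f=lambda im,u,v,w,h,s:cv2.resize(im[v:v+h,u:u+w],None,fx=s,fy=s,interpolation=cv2.INTER_CUBIC)
top=np.hstack([f(b,195,165,80,80,5),f(b,356,192,80,80,5)])
bot=np.hstack([f(a,360,140,80,40,5),f(a,200,220,80,40,5)])
cv2.imwrite("pics/c.png",np.vstack([top,bot]))
E
```

```text
[ 0.4827 -0.2603  0.022 ]
[ 0.6606 -0.3475  0.022 ]
[ 0.3662 -0.4142  0.022 ]
[0.635  0.2742 0.08  ] [0.511  0.2449 0.008 ]
```

View pics/c.png

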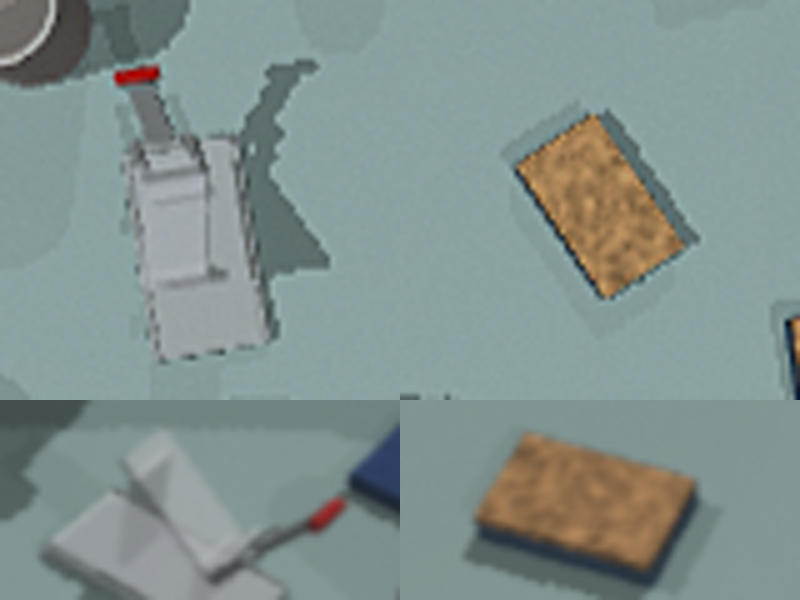

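Crop: the tile's cork corners in the top image are about (379,225), (395,215), (413,241) and (397,252). The stand base's rear corners are (249.6,232.6) and (227,237), and its front-right corner is (243,193). The red tip is at (222.6,180), very near the mug. The dark blue side edge confirms a cork-up tile.

```bash
cat > fit.py <<'E'
from h import *
from scipy.optimize import least_squares
T=cam("top");S=cam("scene")
def P(p,l): c,s=np.cos(p[2]),np.sin(p[2]); l=np.array(l); return np.array([p[0]+c*l[0]-s*l[1],p[1]+s*l[0]+c*l[1],l[2]])
def fit(obs,p0):
    f=lambda p:np.concatenate([proj(c,P(p,l))-np.array(uv) for c,l,uv in obs])
    r=least_squares(f,p0,loss="soft_l1"); return r.x,f(r.x).reshape(-1,2)
if __name__=="__main__":
    a,b,t=.05,.03,.022
    x,e=fit([(T,(a,b,t),(379.2,224.6)),(T,(a,-b,t),(395.4,215)),(T,(-a,-b,t),(413.2,241)),(T,(-a,b,t),(397.2,251.8)),
     (S,(-a,-b,t),(200+79/5,220+118/5)),(S,(-a,b,t),(200+128/5,220+33/5)),(S,(a,b,t),(200+297/5,220+82/5)),(S,(a,-b,t),(200+257/5,220+174/5))],[.48,-.26,.5])
    print("tile",x);print(e)
    h,w=.0675,.038; r=np.array((-.0256,0,.0908))
    x,e=fit([(T,(-h,-w,.008),(249.6,232.6)),(T,(-h,w,.008),(227,237)),(T,(h,-w,.008),(243,193)),
     (T,r+[0,.02,0],(195+155/5,165+283/5)),(T,r-[0,.02,0],(195+212/5,165+275/5)),
     (S,(-h,-w,.008),(368.4,170)),(S,r+[0,.02,0],(393,146)),(S,r-[0,.02,0],(384.4,151.4))],[.51,.25,.1])
    print("stand",x);print(e)
    g=lambda q:np.concatenate([proj(T,P(x,(.064+.06*np.cos(q[0]),0,.061+.06*np.sin(q[0]))))-(222.6,180),proj(S,P(x,(.064+.06*np.cos(q[0]),0,.061+.06*np.sin(q[0]))))-(425.4,162.8)])
    r2=least_squares(g,[.5]); el=r2.x[0]; print("clip angle",np.pi-.61-el,g(r2.x))
    print("tip",P(x,(.064+.06*np.cos(el),0,.061+.06*np.sin(el))),"seat",P(x,(.005,0,.083)),"hinge",P(x,(.064,0,.061)))
E
python3 fit.py
```

```text
tile [ 0.4815 -0.2594  0.5842]
[[-0.3604 -0.37  ]
 [-0.6881 -1.1746]
 [-0.5746 -0.4143]
 [-0.5076 -0.6918]
 [-1.4255 -0.0988]
 [-0.4053  0.0362]
 [-0.19   -0.1176]
 [-2.0516 -1.0269]]
stand [0.5359 0.2499 0.184 ]
[[ 0.1938  0.3981]
 [-0.8579  0.2145]
 [ 0.0094 -1.6273]
 [-1.8981  0.23  ]
 [-0.113  -0.5157]
 [-1.2921 -0.1071]
 [-0.6383  0.2373]
 [-0.097   1.4164]]
clip angle 1.5393752498849764 [ 0.2775 -0.2247 -0.9835  0.566 ]
tip [0.6311 0.2676 0.1112] seat [0.5408 0.2508 0.083 ] hinge [0.5988 0.2616 0.061 ]
```

```bash
cat >> h.py <<'E'
def goal(yaw,elev,flip=1):
    "tool pointing along heading yaw(deg), elev(deg, neg=down); jaw axis horizontal"
    y,e=np.radians([yaw,elev]); a=np.array([np.cos(y)*np.cos(e),np.sin(y)*np.cos(e),np.sin(e)])
    z=flip*np.array([-np.sin(y),np.cos(y),0]); return np.column_stack([np.cross(a,z),a,z])
def todo(p,M,st=None):
    st=st or manip.read_state(); R0=rot(st["eef_rot"])
    rv=(R.from_matrix(M)*R0.inv()).as_rotvec(degrees=True)/8
    print("shift cm",(np.asarray(p)-st["eef_pos"])*100,"turn u",rv,"rows>=%.1f"%max(abs(rv)), "t=%.2f"%st["time"])
def tcp_for(point,M,d=.158): return np.asarray(point)-d*M[:,1]
E
python3 - <<'E'
from h import *
st=manip.read_state(); print(rot(st["eef_rot"]).as_matrix())
th=.5842; c=np.array([.4815,-.2594,.017]); xp=-np.array([np.cos(th),np.sin(th),0])
for fl in (1,-1):
    M=goal(np.degrees(th)-180,-45,fl); p=tcp_for(c-.008*xp,M)
    print(fl,p); todo(p-M[:,1]*.1,M)
E
```

```text
[[ 0.907  -0.0005  0.4211]
 [-0.4211 -0.0015  0.907 ]
 [ 0.0002 -1.     -0.0016]]
1 [ 0.5814 -0.1934  0.1287]
shift cm [ 36.6685 -74.363  -20.4452] turn u [ -6.753   -0.5187 -14.2754] rows>=14.3 t=0.10
-1 [ 0.5814 -0.1934  0.1287]
shift cm [ 36.6685 -74.363  -20.4452] turn u [-0.427   5.8501  6.9005] rows>=6.9 t=0.10
```

>>> send_rows([
  [[2.1,-4.3,0],[0,0.33,0.4],1],
  [[2.1,-4.3,0],[0,0.33,0.4],1],
  [[2.1,-4.3,0],[0,0.33,0.4],1],
  [[2.1,-4.3,0],[0,0.33,0.4],1],
  [[2.1,-4.3,0],[0,0.33,0.4],1],
  [[2.1,-4.3,0],[0,0.33,0.4],1],
  [[2.1,-4.3,0],[0,0.33,0.4],1],
  [[2.1,-4.3,0],[0,0.33,0.4],1],
  [[2.1,-4.3,0],[0,0.33,0.4],1],
  [[2.1,-4.3,0],[0,0.33,0.4],1],
  [[2.1,-4.3,0],[0,0.33,0.4],1],
  [[2.1,-4.3,0],[0,0.33,0.4],1],
], newtons=60)

```text
time: 1.3
eef_pos: [0.5235, 0.0578, 0.4011]
eef_rot: [-0.631, 0.711, -0.095, -0.295]
contact_force: [0.9, -0.1, 0.8]
width: 0.0852
```

```bash
cat > g1.py <<'E'
from h import *
th=.5842; c=np.array([.4815,-.2594,.017]); xp=-np.array([np.cos(th),np.sin(th),0])
M=goal(np.degrees(th)-180,-45,-1); p=tcp_for(c-.008*xp,M)
todo(p-M[:,1]*.1,M); todo(p,M); s=manip.read_state(); print(s["qpos"],s["contact_force"],s["width"])
E
python3 g1.py
```

```text
shift cm [ 11.6818 -21.2148 -20.1705] turn u [-0.4781  1.4889  1.9668] rows>=2.0 t=1.30
shift cm [  5.7834 -25.1147 -27.2415] turn u [-0.4781  1.4889  1.9668] rows>=2.0 t=1.30
[-0.2439  0.5024  0.0362  1.6729  0.0601  1.532   1.6407] [ 0.8938 -0.117   0.7916] 0.08516127675228816
```

```bash
sed -i 's/-45,-1)/-45,1)/' g1.py; python3 g1.py
```

```text
shift cm [ 11.6818 -21.2148 -20.1705] turn u [-11.7573  -5.8678 -16.1435] rows>=16.1 t=1.30
shift cm [  5.7834 -25.1147 -27.2415] turn u [-11.7573  -5.8678 -16.1435] rows>=16.1 t=1.30
[-0.2439  0.5024  0.0362  1.6729  0.0601  1.532   1.6407] [ 0.8938 -0.117   0.7916] 0.08516127675228816
```

>>> send_rows([
  [[0.6,-1.1,0],[-0.58,-0.29,-0.79],1],
  [[0.6,-1.1,0],[-0.58,-0.29,-0.79],1],
  [[0.6,-1.1,0],[-0.58,-0.29,-0.79],1],
  [[0.6,-1.1,-0.5],[-0.58,-0.29,-0.79],1],
  [[0.6,-1.1,-0.5],[-0.58,-0.29,-0.79],1],
  [[0.6,-1.1,-0.5],[-0.58,-0.29,-0.79],1],
  [[0.6,-1.1,-0.5],[-0.58,-0.29,-0.79],1],
  [[0.6,-1.1,-0.5],[-0.58,-0.29,-0.79],1],
  [[0.6,-1.1,-0.5],[-0.58,-0.29,-0.79],1],
  [[0.6,-1.1,-0.5],[-0.58,-0.29,-0.79],1],
  [[0.6,-1.1,-0.5],[-0.58,-0.29,-0.79],1],
  [[0.6,-1.1,-0.5],[-0.58,-0.29,-0.79],1],
  [[0.6,-1.1,-0.5],[-0.58,-0.29,-0.79],1],
  [[0.6,-1.1,-0.5],[-0.58,-0.29,-0.79],1],
  [[0.6,-1.1,-0.5],[-0.58,-0.29,-0.79],1],
  [[0.6,-1.1,-0.5],[-0.58,-0.29,-0.79],1],
  [[0.6,-1.1,-0.5],[-0.58,-0.29,-0.79],1],
  [[0.6,-1.1,-0.5],[-0.58,-0.29,-0.79],1],
  [[0.6,-1.1,-0.5],[-0.58,-0.29,-0.79],1],
  [[0.6,-1.1,-0.5],[-0.58,-0.29,-0.79],1],
])

```text
time: 3.3
eef_pos: [0.6483, -0.1762, 0.3049]
eef_rot: [0.093, 0.427, -0.546, 0.715]
contact_force: [-0.1, 0.8, 0.7]
width: 0.0856
```

```bash
python3 g1.py
```

```text
shift cm [ -0.795    2.1803 -10.5435] turn u [0.2697 0.1039 0.3503] rows>=0.4 t=3.30
shift cm [ -6.6934  -1.7197 -17.6146] turn u [0.2697 0.1039 0.3503] rows>=0.4 t=3.30
[-0.3562  1.047   0.8567  1.3417 -0.0949  1.5086 -0.6441] [-0.093   0.8294  0.6987] 0.08556876940282694
```

>>> send_rows([
  [[-0.4,0.4,-2],[0.14,0.05,0.18],1],
  [[-0.4,0.4,-2],[0.14,0.05,0.18],1],
  [[-0.4,0.4,-2],[0,0,0],1],
  [[-0.4,0.3,-2],[0,0,0],1],
  [[-0.4,0.3,-2],[0,0,0],1],
  [[0,0,0],[0,0,0],1],
  [[0,0,0],[0,0,0],1],
])

```text
time: 4.0
eef_pos: [0.6271, -0.1587, 0.1968]
eef_rot: [0.072, 0.448, -0.548, 0.703]
contact_force: [0.7, 0.2, 0.2]
width: 0.0852
```

```bash
python3 g1.py; cat > w.py <<'E'
import sys
from h import *
C=cam("wrist"); im=capture("wrist"); np.savez("pics/"+sys.argv[1]+".npz",K=C[0],R=C[1],t=C[2])
cv2.imwrite("pics/"+sys.argv[1]+".png",im[:,:,::-1])
E
python3 w.py w1
```

```text
shift cm [1.329  0.4291 0.2587] turn u [ 0.0045 -0.0211  0.006 ] rows>=0.0 t=4.00
shift cm [-4.5694 -3.4708 -6.8124] turn u [ 0.0045 -0.0211  0.006 ] rows>=0.0 t=4.00
[-0.3686  1.1429  0.7797  1.4302 -0.1462  1.3444 -0.6593] [0.7078 0.1923 0.1789] 0.0852410473353824
```

View pics/w1.png

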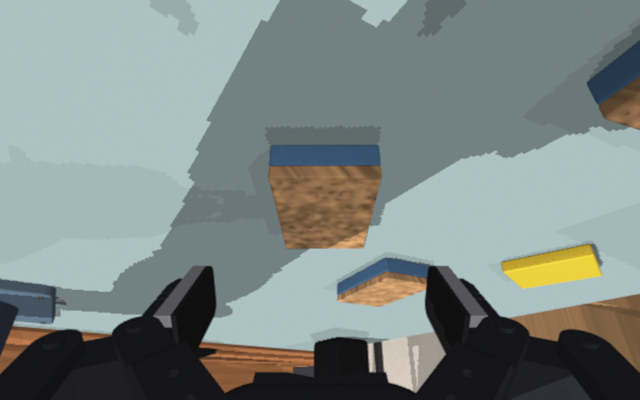

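Wrist view: the tile is centred at about (325,205), squarely between the fingers. Its near end's bottom corners are (270,145) and (380,145), the near top edge is at row 178, and the far top edge is (286,248)–(367,248).

```bash
python3 - <<'E'
from h import *
d=np.load("pics/w1.npz");C=(d["K"],d["R"],d["t"])
n=[ray(C,(269,178),.022),ray(C,(381,178),.022)];f=[ray(C,(286,248),.022),ray(C,(367,248),.022)];b=[ray(C,(270,145),0),ray(C,(380,145),0)]
print(n,f,b)
c=(sum(n)+sum(f))/4; print("ctr",c,"len",np.linalg.norm(sum(n)-sum(f))/2,"yaw",np.degrees(np.arctan2(*(sum(n)-sum(f))[1::-1])))
M=rot(manip.read_state()["eef_rot"]).as_matrix();print("lateral offset vs jaw mid (m)",(c-manip.read_state()["eef_pos"])@M[:,2], "axis ahead",(c-manip.read_state()["eef_pos"])@M[:,1])
E
```

```text
[array([ 0.506 , -0.2055,  0.022 ]), array([ 0.5381, -0.2543,  0.022 ])] [array([ 0.4259, -0.2593,  0.022 ]), array([ 0.4598, -0.3107,  0.022 ])] [array([ 0.5051, -0.2049,  0.    ]), array([ 0.5385, -0.2556,  0.    ])]
ctr [ 0.4824 -0.2574  0.022 ] len 0.09650096602148124 yaw 34.81305294168042
lateral offset vs jaw mid (m) 0.0032360607263385763 axis ahead 0.24738752539386274
```

>>> send_rows([
  [[-0.9,-0.65,-1.3],[0,0,0],1],
  [[-0.9,-0.65,-1.3],[0,0,0],1],
  [[-0.9,-0.65,-1.3],[0,0,0],1],
  [[-0.9,-0.65,-1.3],[0,0,0],1],
  [[-0.9,-0.65,-1.3],[0,0,0],1],
  [[0,0,0],[0,0,0],1],
  [[0,0,0],[0,0,0],1],
])

```text
time: 4.75
eef_pos: [0.5856, -0.1939, 0.1384]
eef_rot: [0.069, 0.444, -0.546, 0.707]
contact_force: [0.6, -0.3, 1.0]
width: 0.0851
```

```bash
python3 g1.py
```

```text
shift cm [5.479  3.9559 6.1081] turn u [ 0.0278  0.0742 -0.0097] rows>=0.1 t=4.75
shift cm [-0.4194  0.0559 -0.9629] turn u [ 0.0278  0.0742 -0.0097] rows>=0.1 t=4.75
[-0.3333  1.192   0.7569  1.5305 -0.1631  1.174  -0.6489] [ 0.6455 -0.2674  1.0423] 0.08511474679349387
```

>>> send_rows([
  [[-0.3,0.1,-0.6],[0,0,0],1],
  [[0,0,-0.4],[0,0,0],1],
  [[0,0,0],[0,0,0],1],
  [[0,0,0],[0,0,0],0.3],
  [[0,0,0],[0,0,0],0.3],
  [[0,0,0],[0,0,0],0.3],
  [[0,0,0],[0,0,0],0.3],
  [[0,0,0],[0,0,0],0.3],
  [[0,0,0],[0,0,0],0.3],
  [[0,0,0],[0,0,0],0.3],
], newtons=70)

```text
time: 5.75
eef_pos: [0.5856, -0.1913, 0.1306]
eef_rot: [0.066, 0.443, -0.546, 0.708]
contact_force: [1.1, 0.0, 1.2]
width: 0.0585
```

```bash
python3 g1.py
```

```text
shift cm [5.4714 3.6896 6.888 ] turn u [ 0.0241  0.1099 -0.0328] rows>=0.1 t=5.75
shift cm [-0.4269 -0.2103 -0.1831] turn u [ 0.0241  0.1099 -0.0328] rows>=0.1 t=5.75
[-0.3351  1.201   0.7508  1.5309 -0.169   1.1613 -0.6542] [1.0876 0.0415 1.1588] 0.05854494149220701
```

```bash
cat > tile.py <<'E'
from h import *
# tile centre frame: X = x' (end that goes down), Z = cork normal
def frame(X,Z): return np.column_stack([X,np.cross(Z,X),Z])
def hv(yaw): y=np.radians(yaw); return np.array([np.cos(y),np.sin(y),0])
up=np.array([0,0,1.])
def save(name,c,F):
    s=manip.read_state(); Rt=rot(s["eef_rot"]).as_matrix()
    np.savez(name,p=Rt.T@(np.asarray(c)-s["eef_pos"]),F=Rt.T@F)
def tool_for(name,c,F):
    d=np.load(name); M=F@d["F"].T; return np.asarray(c)-M@d["p"],M
E
python3 - <<'E'
from tile import *
save("g1.npz",[.482,-.258,.011],frame(hv(34-180),up))
p,M=tool_for("g1.npz",[.50,-.13,.056],frame(-up,hv(-121.5)))
print(p,M[:,1]);todo(p,M)
E
```

```text
[ 0.4398 -0.2333  0.1792] [ 0.3775  0.6069 -0.6994]
shift cm [-14.5863  -4.2044   4.8682] turn u [ 8.1775 -7.8283  2.402 ] rows>=8.2 t=5.75
```

>>> send_rows([
  [[0,0,1],[0,0,0],0.3],
  [[0,0,2],[0,0,0],0.3],
  [[0,0,3],[0,0,0],0.3],
  [[0,0,3],[0,0,0],0.3],
  [[0,0,3],[0,0,0],0.3],
  [[0,0,0],[0,0,0],0.3],
])

```text
time: 6.35
eef_pos: [0.5842, -0.1916, 0.2593]
eef_rot: [0.066, 0.442, -0.547, 0.708]
contact_force: [-0.1, -0.7, -2.4]
width: 0.0587
```

```bash
cat > g2.py <<'E'
from tile import *
p,M=tool_for("g1.npz",[.50,-.13,.056],frame(-up,hv(-121.5)))
todo(p,M); s=manip.read_state(); print(s["qpos"],s["contact_force"],s["width"])
E
python3 g2.py
```

```text
shift cm [-14.4474  -4.166   -8.006 ] turn u [ 8.1606 -7.826   2.4137] rows>=8.2 t=6.35
[-0.3803  1.0185  0.8402  1.5595 -0.0905  1.2974 -0.5971] [-0.0534 -0.7358 -2.3731] 0.058748566572170105
```

>>> send_rows([
  [[-1.1,-0.3,0],[0.63,-0.6,0.19],0.3],
  [[-1.1,-0.3,0],[0.63,-0.6,0.19],0.3],
  [[-1.1,-0.3,0],[0.63,-0.6,0.19],0.3],
  [[-1.1,-0.3,0],[0.63,-0.6,0.19],0.3],
  [[-1.1,-0.3,0],[0.63,-0.6,0.19],0.3],
  [[-1.1,-0.3,0],[0.63,-0.6,0.19],0.3],
  [[-1.1,-0.3,0],[0.63,-0.6,0.19],0.3],
  [[-1.1,-0.3,0],[0.63,-0.6,0.19],0.3],
  [[-1.1,-0.3,0],[0.63,-0.6,0.19],0.3],
  [[-1.1,-0.3,0],[0.63,-0.6,0.19],0.3],
  [[-1.1,-0.3,0],[0.63,-0.6,0.19],0.3],
  [[-1.1,-0.3,0],[0.63,-0.6,0.19],0.3],
  [[-1.1,-0.3,0],[0.63,-0.6,0.19],0.3],
])

```text
time: 7.65
eef_pos: [0.4298, -0.2301, 0.2629]
eef_rot: [0.575, -0.063, 0.696, -0.426]
contact_force: [-0.7, 0.8, -3.5]
width: 0.0582
```

```bash
python3 g2.py
```

```text
shift cm [ 0.998  -0.3258 -8.3684] turn u [-0.1735  0.3509 -0.1061] rows>=0.4 t=7.65
[ 0.6867  0.5975 -0.0486  2.0575 -1.0968  0.9541  0.9914] [-0.6543  0.7863 -3.5072] 0.05817994378870549
```

>>> send_rows([
  [[0.5,-0.1,-1.3],[-0.09,0.17,-0.05],0.3],
  [[0.4,-0.1,-1.3],[-0.09,0.17,-0.05],0.3],
  [[0,0,-1.3],[0,0,0],0.3],
  [[0,0,-1.3],[0,0,0],0.3],
  [[0,0,-1.3],[0,0,0],0.3],
  [[0,0,-0.7],[0,0,0],0.3],
  [[0,0,0],[0,0,0],0.3],
  [[0,0,0],[0,0,0],0.3],
])

```text
time: 8.45
eef_pos: [0.4384, -0.232, 0.1822]
eef_rot: [0.549, -0.081, 0.706, -0.44]
contact_force: [0.9, 0.1, -1.7]
width: 0.0585
```

```bash
python3 g2.py; python3 - <<'E'
from h import *
for n in ("scene","top"):
    C=cam(n); im=capture(n)[:,:,::-1]; u,v=proj(C,(.5,-.13,.05)).astype(int); print(n,u,v)
    cv2.imwrite(f"pics/s_{n}.png",cv2.resize(im[v-40:v+40,u-50:u+50],None,fx=4,fy=4,interpolation=cv2.INTER_CUBIC))
w=capture("wrist")[:,:,::-1]
cv2.imwrite("pics/d.png",np.hstack([np.vstack([cv2.imread("pics/s_scene.png"),cv2.resize(w,(400,250))]),np.vstack([cv2.imread("pics/s_top.png"),np.zeros((250,400,3),np.uint8)])]))
E
```

```text
shift cm [ 0.1393 -0.1344 -0.2977] turn u [ 0.0707 -0.0921  0.0018] rows>=0.1 t=8.45
[ 0.6705  0.7549 -0.0553  2.0306 -1.1407  0.8361  1.0633] [ 0.8863  0.1001 -1.6588] 0.05849943745621854
scene 281 214
top 355 225
```

View pics/d.png

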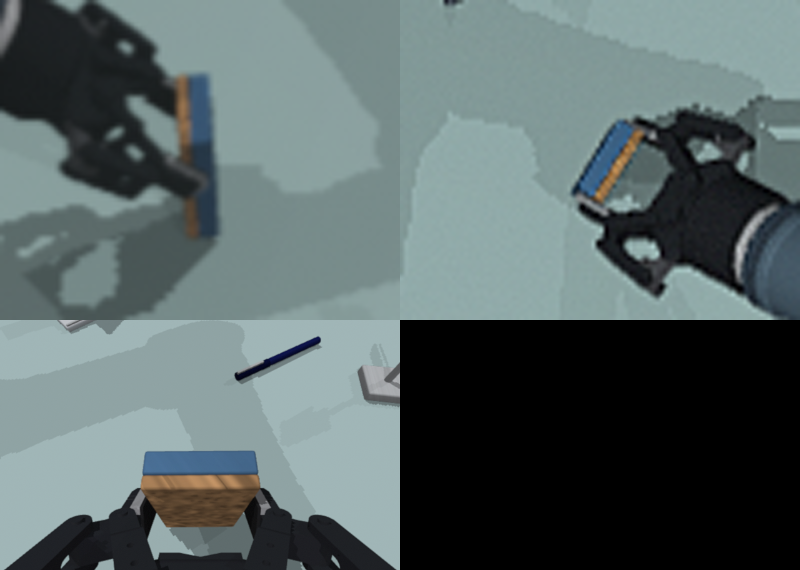

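The tile is upright in the grip, blue face away from the palm, with its bottom a few mm above the desk. Next I lower it to contact.

>>> send_rows([
  [[0.1,-0.1,-0.3],[0.07,-0.09,0],0.3],
  [[0,0,-0.3],[0,0,0],0.3],
  [[0,0,-0.2],[0,0,0],0.3],
  [[0,0,0],[0,0,0],0.3],
])

```text
time: 9.0
eef_pos: [0.4398, -0.2341, 0.1755]
eef_rot: [0.555, -0.074, 0.703, -0.438]
contact_force: [0.3, 0.2, -1.7]
width: 0.0586
```

```bash
python3 g2.py
```

```text
shift cm [-0.0033  0.0752  0.378 ] turn u [0.0074 0.0296 0.0099] rows>=0.0 t=9.00
[ 0.6852  0.7742 -0.0666  2.0238 -1.1581  0.8371  1.0941] [ 0.3346  0.1643 -1.7276] 0.05860548330202962
```

>>> send_rows([
  [[0,0,-0.2],[0,0,0],0.3],
  [[0,0,-0.2],[0,0,0],0.3],
  [[0,0,0],[0,0,0],0.3],
])

```text
time: 9.3
eef_pos: [0.4394, -0.2349, 0.1749]
eef_rot: [0.557, -0.072, 0.703, -0.436]
contact_force: [-0.0, 0.2, -3.0]
width: 0.0584
```

```bash
python3 g2.py
```

```text
shift cm [0.0391 0.1593 0.4307] turn u [-0.0324  0.0692  0.0048] rows>=0.1 t=9.30
[ 0.6908  0.7774 -0.0691  2.0226 -1.1605  0.8425  1.1014] [-0.009   0.2443 -2.9687] 0.058355954241889774
```

>>> send_rows([
  [[0,0,-0.4],[0,0,0],0.3],
  [[0,0,-0.4],[0,0,0],0.3],
])

```text
time: 9.5
eef_pos: [0.4394, -0.2352, 0.1724]
eef_rot: [0.562, -0.068, 0.703, -0.432]
contact_force: [-20.2, -10.3, 45.1]
width: 0.0587
```

```bash
python3 g2.py
```

```text
shift cm [0.0404 0.1897 0.6799] turn u [-0.1112  0.1375 -0.0143] rows>=0.1 t=9.50
[ 0.6981  0.7866 -0.0736  2.0198 -1.1672  0.8514  1.1165] [-20.1816 -10.2973  45.0998] 0.058711416417996126
```

>>> send_rows([
  [[0,0,0.3],[-0.1,0.14,0],0.3],
  [[0,0,0],[0,0,0],0.3],
  [[0,0,0],[0,0,0],0.3],
])

```text
time: 9.8
eef_pos: [0.4394, -0.2361, 0.1761]
eef_rot: [0.554, -0.076, 0.704, -0.437]
contact_force: [0.0, 0.7, -2.7]
width: 0.0584
```

```bash
python3 g2.py
```

```text
shift cm [0.0377 0.2812 0.315 ] turn u [-0.0006  0.0064 -0.0045] rows>=0.0 t=9.80
[ 0.6852  0.7739 -0.0622  2.0202 -1.1494  0.8434  1.087 ] [ 0.0162  0.6749 -2.6662] 0.058432429414198975
```

>>> send_rows([
  [[0,0,-0.25],[0,0,0],0.3],
  [[0,0,0],[0,0,0],0.75],
  [[0,0,0],[0,0,0],1],
  [[0,0,0],[0,0,0],1],
  [[0,0,0],[0,0,0],1],
  [[0,0,0],[0,0,0],1],
  [[-0.4,-0.6,0.7],[0,0,0],1],
  [[-0.8,-1.2,1.4],[0,0,0],1],
  [[-0.8,-1.2,1.4],[0,0,0],1],
  [[-0.8,-1.2,1.4],[0,0,0],1],
  [[-0.8,-1.2,1.4],[0,0,0],1],
  [[-0.8,-1.2,1.4],[0,0,0],1],
  [[0,0,0],[0,0,0],1],
])

```text
time: 11.1
eef_pos: [0.3925, -0.3046, 0.2558]
eef_rot: [0.556, -0.074, 0.705, -0.434]
contact_force: [-1.3, 0.4, 0.1]
width: 0.0854
```

```bash
python3 g2.py; python3 - <<'E'
from h import *
ims=[]
for n in ("scene","top"):
    C=cam(n); im=capture(n)[:,:,::-1]; u,v=proj(C,(.5,-.13,.05)).astype(int)
    ims.append(cv2.resize(im[v-30:v+30,u-40:u+40],None,fx=5,fy=5,interpolation=cv2.INTER_CUBIC)); print(u-40,v-30)
C=cam("wrist"); np.savez("pics/w2.npz",K=C[0],R=C[1],t=C[2]); w=capture("wrist")[:,:,::-1]; cv2.imwrite("pics/w2.png",w)
cv2.imwrite("pics/e.png",np.vstack([np.hstack(ims),np.hstack([cv2.resize(w[:,120:520],(300,300)),np.zeros((300,500,3),np.uint8)])]))
E
```

```text
shift cm [ 4.7279  7.1321 -7.656 ] turn u [-0.0462  0.0193 -0.0191] rows>=0.0 t=11.10
[ 0.7642  0.6334  0.0432  1.989  -0.972   1.0472  0.9805] [-1.2734  0.4316  0.061 ] 0.08538826488792976
241 184
315 195
```

View pics/e.png

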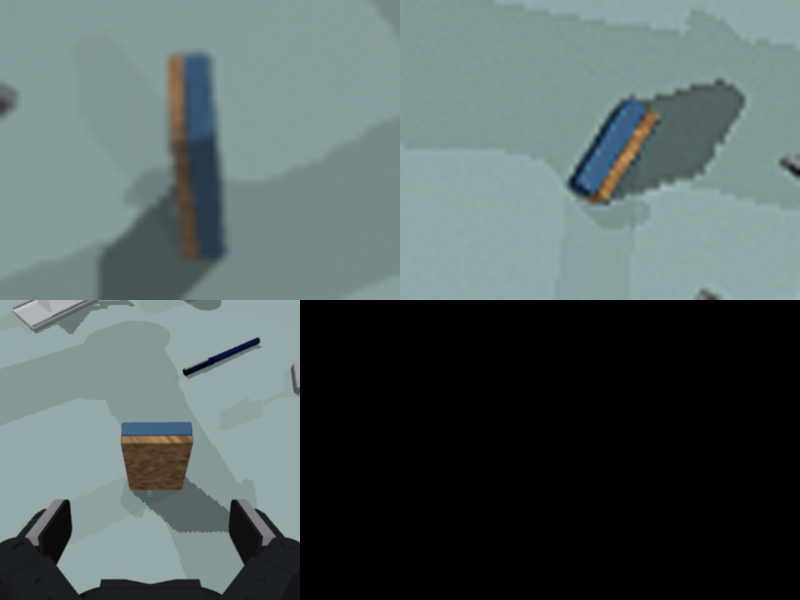

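The tile stands alone on its end. Blue face is to the upper left in the top view, cork to the lower right.

```bash
python3 - <<'E'
from h import *
T=cam("top"); d=np.load("pics/w2.npz");W=(d["K"],d["R"],d["t"])
for C,q in ((T,[(360,214.6),(367,217.6),(356.2,235.4),(349.4,232)]),(W,[(281.3,164),(281.3,191),(376,191),(376,163)])):
    P=np.array([ray(C,u,.1) for u in q]); print(P[:,:2],"mean",P.mean(0))
    l=(P[0]+P[1]-P[2]-P[3])/2; print("long",np.linalg.norm(l),np.degrees(np.arctan2(l[1],l[0])))
E
```

```text
[[ 0.5311 -0.1406]
 [ 0.5223 -0.1614]
 [ 0.4694 -0.1293]
 [ 0.4793 -0.1092]] mean [ 0.5005 -0.1351  0.1   ]
long 0.06125054147459683 -31.22338983794469
[[ 0.4815 -0.11  ]
 [ 0.4716 -0.128 ]
 [ 0.5206 -0.1587]
 [ 0.5332 -0.1415]] mean [ 0.5017 -0.1345  0.1   ]
long 0.059183690550136635 148.29974724263857
```

```bash
cat > g3.py <<'E'
from tile import *
M=goal(-121.5,-40,1); p=tcp_for([.501,-.135,.068],M,.155)
todo(p-M[:,1]*.09,M); todo(p,M); s=manip.read_state(); print(s["qpos"],s["contact_force"],s["width"])
E
python3 g3.py
```

```text
shift cm [20.5583 32.6577 -2.8384] turn u [-10.263    6.263    0.0808] rows>=10.3 t=11.25
shift cm [16.956  26.7792 -8.6235] turn u [-10.263    6.263    0.0808] rows>=10.3 t=11.25
[ 0.762   0.6367  0.0392  1.9911 -0.9735  1.0457  0.9813] [-0.0939  0.0527  0.908 ] 0.08553954235500752
```

>>> send_rows([
  [[0,0,3.5],[0,0,0],1],
  [[0,0,3.5],[0,0,0],1],
  [[0,0,3.5],[0,0,0],1],
  [[1.4,2.3,0],[-0.73,0.45,0],1],
  [[1.4,2.3,0],[-0.73,0.45,0],1],
  [[1.4,2.3,0],[-0.73,0.45,0],1],
  [[1.4,2.3,0],[-0.73,0.45,0],1],
  [[1.4,2.3,0],[-0.73,0.45,0],1],
  [[1.4,2.3,0],[-0.73,0.45,0],1],
  [[1.4,2.3,0],[-0.73,0.45,0],1],
  [[1.4,2.3,0],[-0.73,0.45,0],1],
  [[1.4,2.3,0],[-0.73,0.45,0],1],
  [[1.4,2.3,0],[-0.73,0.45,0],1],
  [[1.4,2.3,0],[-0.73,0.45,0],1],
  [[1.4,2.3,0],[-0.73,0.45,0],1],
  [[1.4,2.3,0],[-0.73,0.45,0],1],
  [[1.4,2.3,0],[-0.73,0.45,0],1],
])

```text
time: 12.95
eef_pos: [0.5924, 0.0506, 0.3481]
eef_rot: [-0.031, 0.587, -0.398, 0.704]
contact_force: [1.2, -0.9, 0.2]
width: 0.0856
```

```bash
python3 g3.py
```

```text
shift cm [  0.6648  -2.5572 -12.2576] turn u [ 0.3374 -0.256   0.0159] rows>=0.3 t=12.95
shift cm [ -2.9375  -8.4356 -18.0427] turn u [ 0.3374 -0.256   0.0159] rows>=0.3 t=12.95
[-0.5783  0.7613  0.4237  1.5533  0.3643  1.5527 -0.8474] [ 1.2234 -0.8884  0.1659] 0.08564536297202517
```

>>> send_rows([
  [[0.2,-0.5,-2.5],[0.17,-0.13,0],1],
  [[0.2,-0.5,-2.5],[0.17,-0.13,0],1],
  [[0.1,-0.5,-2.5],[0,0,0],1],
  [[0.1,-0.5,-2.5],[0,0,0],1],
  [[0,-0.5,-2.2],[0,0,0],1],
  [[0,0,0],[0,0,0],1],
  [[0,0,0],[0,0,0],1],
])

```text
time: 13.65
eef_pos: [0.5956, 0.0418, 0.2093]
eef_rot: [-0.058, 0.585, -0.41, 0.698]
contact_force: [0.8, 0.0, 0.3]
width: 0.0857
```

```bash
python3 g3.py; python3 w.py w3
```

```text
shift cm [ 0.3413 -1.6766  1.6195] turn u [-0.052  -0.1351 -0.1596] rows>=0.2 t=13.65
shift cm [-3.261  -7.555  -4.1656] turn u [-0.052  -0.1351 -0.1596] rows>=0.2 t=13.65
[-0.5275  0.9406  0.3681  1.5803  0.3154  1.3153 -0.9079] [0.8158 0.0204 0.3284] 0.08566455690568864
```

View pics/w3.png

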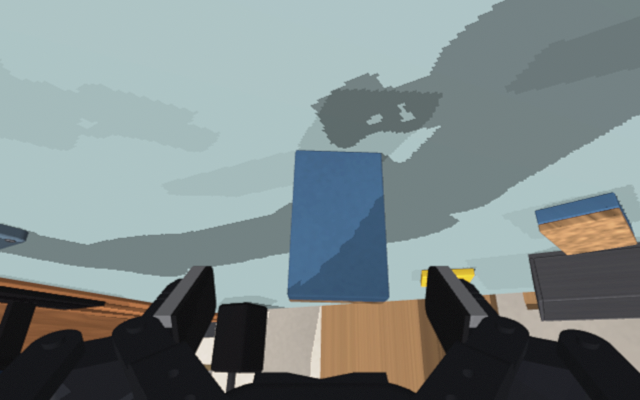

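The blue face of the standing tile spans columns 289–388, top edge at row 300. It is off-centre by about what the computed correction says, so I correct and then advance.

>>> send_rows([
  [[0.2,-0.9,0.8],[-0.03,-0.07,-0.08],1],
  [[0.2,-0.9,0.8],[-0.03,-0.07,-0.08],1],
  [[0,0,0],[0,0,0],1],
  [[0,0,0],[0,0,0],1],
])

```text
time: 14.1
eef_pos: [0.601, 0.0226, 0.2305]
eef_rot: [-0.053, 0.571, -0.413, 0.708]
contact_force: [-0.6, 0.9, -0.3]
width: 0.0857
```

```bash
python3 g3.py; python3 - <<'E'
from h import *
s=manip.read_state();M=rot(s["eef_rot"]).as_matrix(); v=np.array([.501,-.135,.068])-s["eef_pos"]; print("tile pt in tool",M.T@v)
d=np.load("pics/w3.npz");C=(d["K"],d["R"],d["t"])
for q in [(289,300),(388,300),(296,151),(383,153)]: print(ray(C,q,.1 if q[1]>200 else 0))
E
```

```text
shift cm [-0.1929  0.2391 -0.5057] turn u [0.004  0.055  0.0137] rows>=0.1 t=14.10
shift cm [-3.7952 -5.6393 -6.2907] turn u [0.004  0.055  0.0137] rows>=0.1 t=14.10
[-0.5106  0.9111  0.3903  1.5808  0.3239  1.3213 -0.904 ] [-0.5673  0.8544 -0.2776] 0.08567287531047688
tile pt in tool [-0.0036  0.2475 -0.0036]
[ 0.4766 -0.1197  0.1   ]
[ 0.5313 -0.1435  0.1   ]
[ 0.4822 -0.1107  0.    ]
[ 0.5343 -0.1419  0.    ]
```

>>> send_rows([
  [[-0.6,-0.9,-1],[0,0.03,0],1],
  [[-0.6,-0.9,-1],[0,0.03,0],1],
  [[-0.6,-0.9,-1],[0,0,0],1],
  [[-0.6,-0.9,-1],[0,0,0],1],
  [[-0.6,-0.9,-1],[0,0,0],1],
  [[-0.4,-0.5,-0.6],[0,0,0],1],
  [[0,0,0],[0,0,0],1],
  [[0,0,0],[0,0,0],1],
])

```text
time: 14.9
eef_pos: [0.561, -0.0328, 0.1681]
eef_rot: [-0.049, 0.576, -0.414, 0.703]
contact_force: [0.8, 0.6, -0.4]
width: 0.0851
```

```bash
python3 g3.py
```

```text
shift cm [3.8109 5.7809 5.7394] turn u [ 0.0034 -0.0549  0.0276] rows>=0.1 t=14.90
shift cm [ 0.2086 -0.0976 -0.0457] turn u [ 0.0034 -0.0549  0.0276] rows>=0.1 t=14.90
[-0.4597  0.9672  0.3935  1.7031  0.3512  1.144  -0.9286] [ 0.757   0.5651 -0.3603] 0.08513598435140336
```

Within 2 mm. Closing and lifting.

>>> send_rows([
  [[0,0,0],[0,0,0],0.3],
  [[0,0,0],[0,0,0],0.3],
  [[0,0,0],[0,0,0],0.3],
  [[0,0,0],[0,0,0],0.3],
  [[0,0,0],[0,0,0],0.3],
  [[0,0,0],[0,0,0],0.3],
  [[0,0,0],[0,0,0],0.3],
], newtons=70)

```text
time: 15.6
eef_pos: [0.5625, -0.0315, 0.1691]
eef_rot: [-0.051, 0.575, -0.414, 0.704]
contact_force: [-1.3, -0.1, -2.0]
width: 0.0591
```

```bash
cat > g4.py <<'E'
from tile import *
import sys
yaw=np.degrees(.184); sx=hv(yaw); s=.61
off=float(sys.argv[1]) if len(sys.argv)>1 else 0   # metres off the slope
X=np.cos(s)*sx-np.sin(s)*up; N=np.sin(s)*sx+np.cos(s)*up
seat=np.array([.5408,.2508,.083])
F=frame(X,-N)
p,M=tool_for("g2.npz",seat+off*N-.002*X,F)
print("target",p,M[:,1]); todo(p,M); st=manip.read_state(); print(st["qpos"],st["contact_force"],st["width"])
E
python3 - <<'E'
from tile import *
save("g2.npz",[.5015,-.135,.05],frame(-up,hv(-121.5)))
E
python3 g4.py .05
```

```text
target [0.5386 0.2525 0.2918] [ 0.0839  0.0191 -0.9963]
shift cm [-2.3871 28.4032 12.2668] turn u [ 4.0082 -5.8274 -5.5158] rows>=5.8 t=15.60
[-0.4611  0.9658  0.3934  1.7006  0.3518  1.1441 -0.9283] [-1.3043 -0.0827 -1.9739] 0.05911932612140718
```

>>> send_rows([
  [[0,0,1.5],[0,0,0],0.3],
  [[0,0,3.5],[0,0,0],0.3],
  [[0,0,3.5],[0,0,0],0.3],
  [[0,0,3.5],[0,0,0],0.3],
  [[0,0,3.5],[0,0,0],0.3],
  [[0,0,2.5],[0.33,-0.48,-0.46],0.3],
  [[-0.2,2.5,0],[0.33,-0.48,-0.46],0.3],
  [[-0.2,2.5,0],[0.33,-0.48,-0.46],0.3],
  [[-0.2,2.5,0],[0.33,-0.48,-0.46],0.3],
  [[-0.2,2.5,0],[0.33,-0.48,-0.46],0.3],
  [[-0.2,2.5,0],[0.33,-0.48,-0.46],0.3],
  [[-0.2,2.5,0],[0.33,-0.48,-0.46],0.3],
  [[-0.2,2.5,0],[0.33,-0.48,-0.46],0.3],
  [[-0.2,2.5,0],[0.33,-0.48,-0.46],0.3],
  [[-0.2,2.5,0],[0.33,-0.48,-0.46],0.3],
  [[-0.2,2.5,0],[0.33,-0.48,-0.46],0.3],
  [[-0.2,2.5,0],[0.33,-0.48,-0.46],0.3],
  [[0,0,0],[0,0,0],0.3],
])

```text
time: 17.4
eef_pos: [0.5316, 0.2507, 0.3711]
eef_rot: [0.094, -0.015, 0.719, -0.689]
contact_force: [0.1, -0.7, -3.3]
width: 0.0588
```

```bash
python3 g4.py .05
```

```text
target [0.5386 0.2525 0.2918] [ 0.0839  0.0191 -0.9963]
shift cm [ 0.7048  0.1797 -7.9326] turn u [-0.2485  0.1619  0.2219] rows>=0.2 t=17.40
[-0.8192  0.4592  0.3948  1.8099 -0.2354  0.7967 -1.7323] [ 0.0878 -0.731  -3.2772] 0.05884238996432812
```

>>> send_rows([
  [[0.3,0.1,-1],[-0.12,0.08,0.11],0.3],
  [[0.3,0.1,-1],[-0.12,0.08,0.11],0.3],
  [[0,0,0],[0,0,0],0.3],
  [[0,0,0],[0,0,0],0.3],
])

```text
time: 17.8
eef_pos: [0.5374, 0.25, 0.3497]
eef_rot: [0.095, -0.039, 0.706, -0.701]
contact_force: [0.5, -0.7, -2.5]
width: 0.0592
```

```bash
python3 g4.py .05; python3 w.py w4
```

```text
target [0.5386 0.2525 0.2918] [ 0.0839  0.0191 -0.9963]
shift cm [ 0.1186  0.2519 -5.7875] turn u [ 0.0416 -0.0439 -0.0222] rows>=0.0 t=17.80
[-0.8072  0.5065  0.3876  1.7948 -0.2238  0.8082 -1.7024] [ 0.5082 -0.6954 -2.5208] 0.05918490869537709
```

View pics/w4.png

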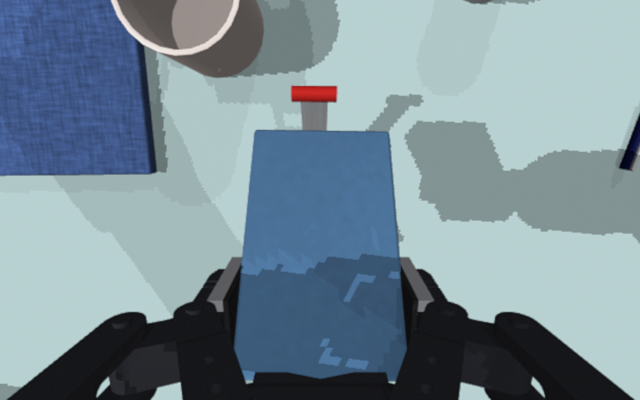

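Wrist view: the red clip tip is at (314.5,94), strap base at (314,128). The tile's low edge runs (255,130)–(389,131) and its top edge (236,373)–(406,373). Checking these against the estimates.

```bash
python3 - <<'E'
from tile import *
d=np.load("pics/w4.npz");C=(d["K"],d["R"],d["t"])
print("tip pred",proj(C,[.6311,.2676,.1112]),"obs 314.5 94")
yaw=np.degrees(.184);sx=hv(yaw);sy=hv(yaw+90)
print("tip ray at z .111:",ray(C,(314.5,94),.111),"dx along sx, sy from stand:",[(ray(C,(314.5,94),.111)-[.5359,.2499,.111])@v for v in (sx,sy)])
L,Rr=ray(C,(292,94),.111),ray(C,(337,94),.111); print("tip width",np.linalg.norm(L-Rr),"yaw",np.degrees(np.arctan2(*(L-Rr)[1::-1]))-90)
st=manip.read_state();M=rot(st["eef_rot"]).as_matrix();g=np.load("g2.npz");c=st["eef_pos"]+M@g["p"];F=M@g["F"]
for a,b in ((.05,.03),(.05,-.03),(-.05,.03),(-.05,-.03)): print("tile face corner",proj(C,c+F@[a,b,-.011]))
print("tile centre",c,"X",F[:,0],"heading",np.degrees(np.arctan2(F[1,0],F[0,0])))
E
```

```text
tip pred [321.744   94.7073] obs 314.5 94
tip ray at z .111: [0.6307 0.2718 0.111 ] dx along sx, sy from stand: [np.float64(0.09721314236579424), np.float64(0.004137386807179073)]
tip width 0.025796277658657954 yaw 10.923850459249422
tile face corner [396.8387 131.0842]
tile face corner [261.3551 130.6   ]
tile face corner [421.9269 382.6268]
tile face corner [240.0369 381.8306]
tile centre [0.565  0.2522 0.1827] X [ 0.8018  0.1488 -0.5788] heading 10.516878116163968
```

>>> send_rows([
  [[0.05,0.15,-1.4],[0.04,-0.04,-0.02],0.3],
  [[0.05,0.15,-1.4],[0,0,0],0.3],
  [[0,0,-1.4],[0,0,0],0.3],
  [[0,0,-1.4],[0,0,0],0.3],
  [[-0.2,0,-0.4],[0,0,0],0.3],
  [[0,0,0],[0,0,0],0.3],
  [[0,0,0],[0,0,0],0.3],
])

```text
time: 18.55
eef_pos: [0.537, 0.251, 0.2858]
eef_rot: [0.095, -0.035, 0.707, -0.7]
contact_force: [0.8, -0.6, -3.1]
width: 0.0589
```

```bash
python3 g4.py .015
```

```text
target [0.5189 0.2488 0.2631] [ 0.0839  0.0191 -0.9963]
shift cm [-1.8092 -0.2147 -2.2673] turn u [ 0.0118 -0.01    0.0182] rows>=0.0 t=18.55
[-0.7781  0.5948  0.3484  1.8337 -0.2709  0.6773 -1.674 ] [ 0.8476 -0.5638 -3.0557] 0.05886307622617387
```

>>> send_rows([
  [[-0.7,-0.1,-0.7],[0,0,0],0.3],
  [[-0.7,-0.1,-0.7],[0,0,0],0.3],
  [[-0.5,0,-0.6],[0,0,0],0.3],
  [[0,0,0],[0,0,0],0.3],
  [[0,0,0],[0,0,0],0.3],
])

```text
time: 19.05
eef_pos: [0.5162, 0.2491, 0.2653]
eef_rot: [0.095, -0.035, 0.707, -0.7]
contact_force: [-0.4, -0.2, -3.7]
width: 0.0591
```

```bash
sed -i 's/-.002\*X/-.004*X/' g4.py; python3 g4.py .003;  python3 - <<'E'
from h import *
ims=[]
for n in ("scene","top"):
    C=cam(n); im=capture(n)[:,:,::-1]; u,v=proj(C,(.55,.25,.08)).astype(int)
    ims.append(cv2.resize(im[v-40:v+40,u-40:u+40],None,fx=5,fy=5,interpolation=cv2.INTER_CUBIC)); print(u-40,v-40)
cv2.imwrite("pics/f.png",np.hstack(ims))
E
```

```text
target [0.5105 0.2473 0.2544] [ 0.0839  0.0191 -0.9963]
shift cm [-0.5663 -0.1832 -1.0885] turn u [ 0.0029 -0.0002  0.0146] rows>=0.0 t=19.05
[-0.7877  0.5987  0.3343  1.8936 -0.2826  0.6109 -1.6752] [-0.3662 -0.1922 -3.7126] 0.05906546346305532
358 118
190 167
```

View pics/f.png

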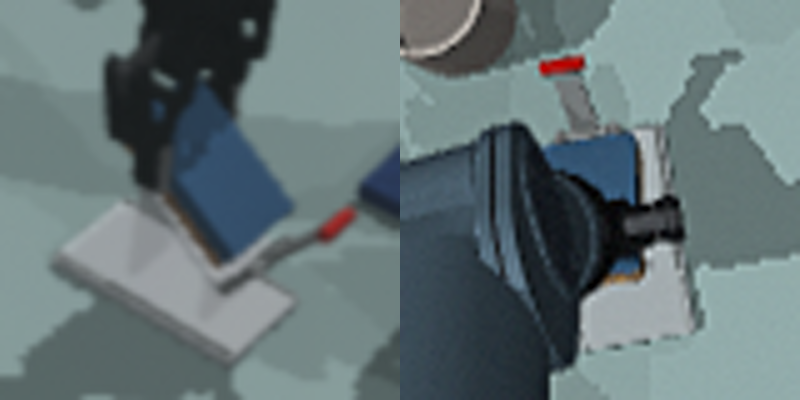

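The tile is about 15 mm off the rest, parallel to it, with its low end just inside the lip. I lower it gently to contact.

>>> send_rows([
  [[-0.2,-0.1,-0.4],[0,0,0],0.3],
  [[-0.2,-0.1,-0.4],[0,0,0],0.3],
  [[-0.1,0,-0.2],[0,0,0],0.3],
  [[0,0,0],[0,0,0],0.3],
])

```text
time: 19.55
eef_pos: [0.5116, 0.2469, 0.255]
eef_rot: [0.096, -0.034, 0.707, -0.7]
contact_force: [-0.1, 0.4, -3.3]
width: 0.059
```

```bash
python3 g4.py .0
```

```text
target [0.5088 0.2469 0.2519] [ 0.0839  0.0191 -0.9963]
shift cm [-0.2748  0.     -0.3058] turn u [-0.0013  0.0099  0.0179] rows>=0.0 t=19.55
[-0.7833  0.6081  0.3257  1.9106 -0.2899  0.5825 -1.6697] [-0.1498  0.4408 -3.2764] 0.05900957313149238
```

>>> send_rows([
  [[-0.2,0,-0.3],[0,0,0],0.3],
  [[-0.1,0,-0.2],[0,0,0],0.3],
])

```text
time: 19.75
eef_pos: [0.5087, 0.2469, 0.2499]
eef_rot: [0.096, -0.034, 0.707, -0.699]
contact_force: [0.4, -0.4, -2.2]
width: 0.0591
```

```bash
python3 g4.py .0
```

```text
target [0.5088 0.2469 0.2519] [ 0.0839  0.0191 -0.9963]
shift cm [0.0172 0.0006 0.2068] turn u [-0.003   0.0143  0.019 ] rows>=0.0 t=19.75
[-0.7834  0.613   0.3215  1.9191 -0.2936  0.5683 -1.669 ] [ 0.4058 -0.444  -2.23  ] 0.05907751535793074
```

>>> send_rows([
  [[0,0,-0.25],[0,0,0],0.3],
  [[0,0,-0.1],[0,0,0],0.3],
])

```text
time: 19.95
eef_pos: [0.5095, 0.247, 0.2486]
eef_rot: [0.096, -0.033, 0.708, -0.699]
contact_force: [-7.3, -3.5, 14.6]
width: 0.0589
```

```bash
python3 g4.py .0
```

```text
target [0.5088 0.2469 0.2519] [ 0.0839  0.0191 -0.9963]
shift cm [-0.0645 -0.0079  0.3297] turn u [-0.0135  0.0255  0.0182] rows>=0.0 t=19.95
[-0.781   0.6155  0.3196  1.9182 -0.2956  0.5645 -1.6668] [-7.321  -3.5051 14.5934] 0.05892229639660594
```

Contact is mostly an up-slope reaction (about 16 N up-slope, 9 N normal), so the end is against the lip with the cork on the rest. Releasing.

>>> send_rows([
  [[0,0,0],[0,0,0],0.75],
  [[0,0,0],[0,0,0],0.85],
  [[0,0,0],[0,0,0],1],
  [[0,0,0],[0,0,0],1],
  [[0,0,0],[0,0,0],1],
  [[0,0,0],[0,0,0],1],
  [[0,0,0],[0,0,0],1],
  [[-0.1,0,1],[0,0,0],1],
  [[-0.2,0,2],[0,0,0],1],
  [[-0.3,0,3],[0,0,0],1],
  [[-0.3,0,3],[0,0,0],1],
  [[0,0,3],[0,0,0],1],
  [[0,0,0],[0,0,0],1],
])

```text
time: 21.25
eef_pos: [0.5004, 0.2466, 0.3763]
eef_rot: [0.097, -0.032, 0.708, -0.699]
contact_force: [0.7, -0.0, 0.2]
width: 0.085
```

```bash
python3 g4.py .0;  python3 w.py w5; python3 - <<'E'
from h import *
ims=[]
for n in ("scene","top"):
    C=cam(n); im=capture(n)[:,:,::-1]; cv2.imwrite(f"pics/p_{n}.png",im); u,v=proj(C,(.55,.25,.08)).astype(int)
    ims.append(cv2.resize(im[v-30:v+30,u-40:u+40],None,fx=5,fy=5,interpolation=cv2.INTER_CUBIC)); print(u-40,v-30)
w=cv2.imread("pics/w5.png")
cv2.imwrite("pics/g.png",np.vstack([np.hstack(ims),cv2.resize(w[:,80:560],(400,300))[:, :].repeat(1,0) if 0 else np.hstack([cv2.resize(w,(480,300)),np.zeros((300,320,3),np.uint8)])]))
E
```

```text
target [0.5088 0.2469 0.2519] [ 0.0839  0.0191 -0.9963]
shift cm [  0.8427   0.0378 -12.4333] turn u [-0.0235  0.0439  0.0267] rows>=0.0 t=21.25
[-0.8737  0.4114  0.4188  1.8706 -0.1938  0.8103 -1.7535] [ 0.7356 -0.0057  0.2338] 0.08504597542748797
358 128
190 177
```

View pics/g.png

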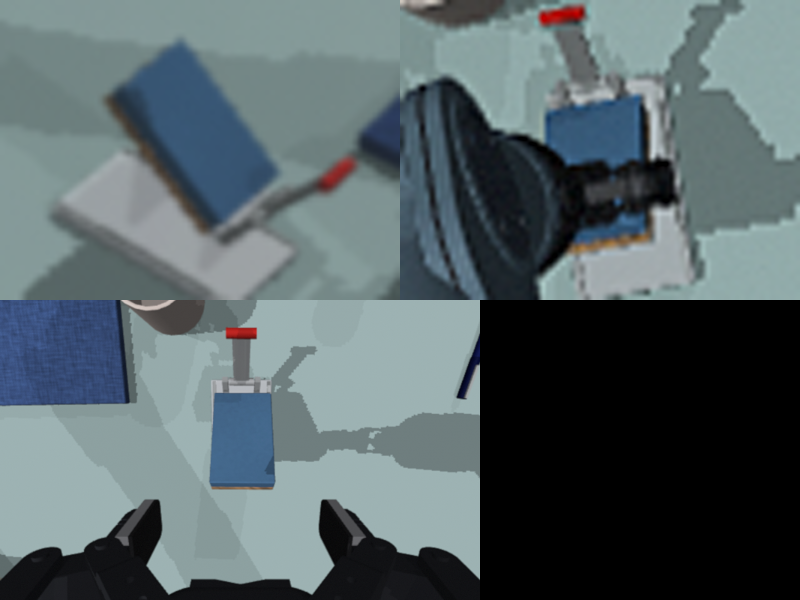

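The tile is released and lies on the rest, blue face out, against the lip and in line with the strap; the clip is still open. I check the numbers from the wrist view and plan the clip push.

```bash
cat > clip.py <<'E'
from tile import *
yaw=np.degrees(.184); sx=hv(yaw); sy=hv(yaw+90); s=.61
X=np.cos(s)*sx-np.sin(s)*up; N=np.sin(s)*sx+np.cos(s)*up
o=np.array([.5359,.2499,0]); hinge=o+.064*sx+.061*up
def tip(q,r=.06): return hinge+r*(np.sin(q)*N-np.cos(q)*X)
E
python3 - <<'E'
from clip import *
d=np.load("pics/w5.npz");C=(d["K"],d["R"],d["t"]); seat=o+.005*sx+.083*up
for a,b in ((.05,.03),(.05,-.03),(-.05,.03),(-.05,-.03)): print("face corner pred",proj(C,seat+.011*N+a*X+b*sy))
print("obs 285,125 361,124 280,245 367,245"); print("tip pred",proj(C,tip(1.54)),"obs 321,44")
for q in (1.54,1.2,.8,.4,0): print(q,tip(q))
st=manip.read_state();print(rot(st["eef_rot"]).as_matrix())
E
```

```text
face corner pred [289.1164 120.7146]
face corner pred [365.2992 120.666 ]
face corner pred [283.5602 241.5761]
face corner pred [372.7225 241.6372]
obs 285,125 361,124 280,245 367,245
tip pred [328.6089  44.4439] obs 321,44
1.54 [0.6311 0.2676 0.1112]
1.2 [0.6128 0.2642 0.1193]
0.8 [0.5894 0.2599 0.1202]
0.4 [0.5674 0.2558 0.1118]
0 [0.5505 0.2526 0.0954]
[[-0.9796  0.0834  0.1826]
 [-0.1817  0.0179 -0.9832]
 [-0.0852 -0.9964 -0.0024]]
```

```bash
cat >> clip.py <<'E'
def go(pt,M=None,yawtool=None):
    "fingertip (closed) to pt, present orientation"
    st=manip.read_state(); Rt=rot(st["eef_rot"]).as_matrix(); cur=st["eef_pos"]+.173*Rt[:,1]
    print("tip now",cur,"shift cm",(np.asarray(pt)-cur)*100,"in stand sx,sy rel hinge",(cur-hinge)@sx,(cur-hinge)@sy,"F",st["contact_force"],"t",st["time"])
E
python3 - <<'E'
from clip import *
print("mug",ray(cam("top"),(193,165),.09))
p=tip(1.54)+.036*sx; go([p[0],p[1],.2]); go([p[0],p[1],.104])
E
```

```text
mug [0.6788 0.3644 0.09  ]
tip now [0.5131 0.2493 0.1992] shift cm [15.3353  2.4878  0.0789] in stand sx,sy rel hinge -0.08647464445501712 0.003600170598676191 F [ 0.0263 -1.1474 -0.4098] t 21.4
tip now [0.5131 0.2493 0.1992] shift cm [15.3353  2.4878 -9.5211] in stand sx,sy rel hinge -0.08647464445501712 0.003600170598676191 F [ 0.0263 -1.1474 -0.4098] t 21.4
```

>>> send_rows([
  [[2.5,0.4,0],[0,0,0],0],
  [[2.5,0.4,0],[0,0,0],0],
  [[2.5,0.4,0],[0,0,0],0],
  [[2.5,0.4,0],[0,0,0],0],
  [[2.5,0.4,0],[0,0,0],0],
  [[2.5,0.4,0],[0,0,0],0],
  [[0,0,0],[0,0,0],0],
  [[0,0,0],[0,0,0],0],
  [[0,0,0],[0,0,0],0],
], newtons=20)

```text
time: 22.3
eef_pos: [0.6487, 0.2693, 0.3561]
eef_rot: [0.086, -0.044, 0.704, -0.703]
contact_force: [0.1, -0.5, 0.0]
width: 0.0001
```

```bash
python3 - <<'E'
from clip import *
p=tip(1.54)+.036*sx;go([p[0],p[1],.104]); s=manip.read_state(); print(s["width"],s["qpos"],rot(s["eef_rot"]).as_matrix()[:,1])
E
```

```text
tip now [0.6589 0.2705 0.1834] shift cm [ 0.762   0.366  -7.9396] in stand sx,sy rel hinge 0.060680774737862146 -0.0022043947975347363 F [ 0.1354 -0.4769  0.0039] t 22.3
8.650083565151427e-05 [-0.7075  0.6868  0.3885  1.4693 -0.2722  0.9819 -1.6469] [ 0.0591  0.007  -0.9982]
```

>>> send_rows([
  [[0.5,0.2,0],[0,0,0],0],
  [[0.3,0.1,-1],[0,0,0],0],
  [[0.1,0.1,-2],[0,0,0],0],
  [[0,0,-2],[0,0,0],0],
  [[0,0,-2],[0,0,0],0],
  [[0,0,-0.8],[0,0,0],0],
  [[0,0,0],[0,0,0],0],
  [[0,0,0],[0,0,0],0],
])

```text
time: 23.1
eef_pos: [0.6557, 0.2749, 0.2737]
eef_rot: [0.086, -0.045, 0.705, -0.703]
contact_force: [-0.2, 0.4, 0.9]
width: -0.0001
```

```bash
python3 - <<'E'
from clip import *
p=tip(1.54)+.036*sx;go([p[0],p[1],.104]); p=tip(.7)+.016*sx; go([p[0],p[1],.106])
E
```

```text
tip now [0.6656 0.2763 0.101 ] shift cm [ 0.0861 -0.2123  0.3011] in stand sx,sy rel hinge 0.06838293758990246 0.002244567610635607 F [-0.217   0.3859  0.9234] t 23.1
tip now [0.6656 0.2763 0.101 ] shift cm [-6.6298 -1.4621  0.5011] in stand sx,sy rel hinge 0.06838293758990246 0.002244567610635607 F [-0.217   0.3859  0.9234] t 23.1
```

>>> send_rows([
  [[-0.8,-0.15,0],[0,0,0],0],
  [[-0.8,-0.15,0],[0,0,0],0],
  [[-0.7,-0.15,0.1],[0,0,0],0],
  [[-0.7,-0.15,0.1],[0,0,0],0],
  [[-0.7,-0.15,0.1],[0,0,0],0],
  [[-0.7,-0.15,0.1],[0,0,0],0],
  [[-0.7,-0.15,0.1],[0,0,0],0],
  [[-0.7,-0.15,0.1],[0,0,0],0],
  [[-0.7,-0.15,0],[0,0,0],0],
  [[0,0,0],[0,0,0],0],
])

```text
time: 24.1
eef_pos: [0.5856, 0.2606, 0.2847]
eef_rot: [0.089, -0.043, 0.706, -0.702]
contact_force: [-0.6, 0.1, 0.2]
width: 0.0
```

```bash
python3 - <<'E'
from clip import *
p=tip(.7)+.016*sx; go([p[0],p[1],.106])
E
```

```text
tip now [0.5966 0.2627 0.1121] shift cm [ 0.2784 -0.0951 -0.607 ] in stand sx,sy rel hinge -0.0020335459248840815 0.001444385594278675 F [-0.6208  0.0595  0.1828] t 24.1
```

>>> send_rows([
  [[0.4,0.1,1.0],[0,0,0],0],
  [[0,0,2],[0,0,0],0],
  [[-0.6,-0.1,0.5],[0,0,0],0],
  [[-0.6,-0.1,0],[0,0,0],0],
  [[0,0,0],[0,0,0],0],
  [[0,0,0],[0,0,0],0],
])

```text
time: 24.7
eef_pos: [0.5772, 0.2594, 0.3209]
eef_rot: [0.088, -0.044, 0.705, -0.702]
contact_force: [-0.1, -1.0, 0.4]
width: -0.0001
```

```bash
cat > c2.py <<'E'
from clip import *
for a,z in ((-.010,.140),(-.031,.113),(-.041,.1025),(-.041,.0985)):
    p=hinge+a*sx; go([p[0],p[1],z])
E
python3 c2.py; python3 w.py w6; python3 - <<'E'
from h import *
C=cam("scene"); im=capture("scene")[:,:,::-1]; u,v=proj(C,(.57,.25,.08)).astype(int)
cv2.imwrite("pics/i.png",np.hstack([cv2.resize(im[v-40:v+40,u-40:u+40],(400,400),interpolation=cv2.INTER_CUBIC),cv2.resize(cv2.imread("pics/w6.png")[:,120:520],(400,400))]))
E
```

```text
tip now [0.588  0.2613 0.1482] shift cm [ 0.1004 -0.1524 -0.8248] in stand sx,sy rel hinge -0.010708300077339214 0.001681621302080555 F [-0.0693 -0.9771  0.4118] t 24.7
tip now [0.588  0.2613 0.1482] shift cm [-1.9641 -0.5366 -3.5248] in stand sx,sy rel hinge -0.010708300077339214 0.001681621302080555 F [-0.0693 -0.9771  0.4118] t 24.7
tip now [0.588  0.2613 0.1482] shift cm [-2.9473 -0.7196 -4.5748] in stand sx,sy rel hinge -0.010708300077339214 0.001681621302080555 F [-0.0693 -0.9771  0.4118] t 24.7
tip now [0.588  0.2613 0.1482] shift cm [-2.9473 -0.7196 -4.9748] in stand sx,sy rel hinge -0.010708300077339214 0.001681621302080555 F [-0.0693 -0.9771  0.4118] t 24.7
```

View pics/i.png

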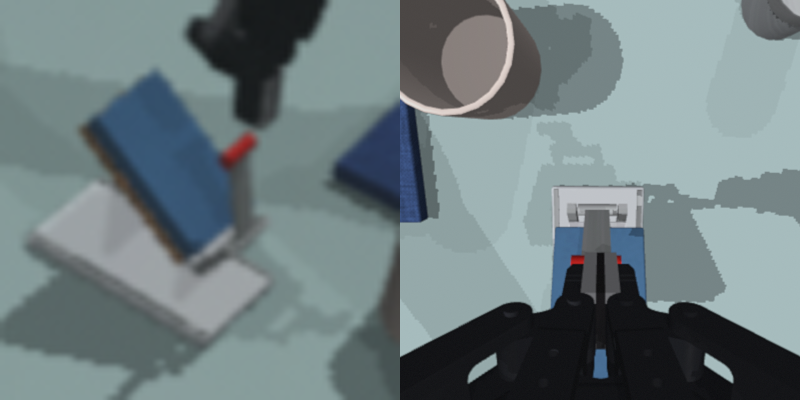

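The clip is past vertical, with its red bar at (240,150) in the scene crop just below and behind the fingertips. The tile is undisturbed. Now I press it down along its arc.

>>> send_rows([
  [[-0.3,-0.1,-0.8],[0,0,0],0],
  [[-0.4,-0.1,-0.6],[0,0,0],0],
  [[-0.4,-0.1,-0.6],[0,0,0],0],
  [[-0.4,-0.1,-0.6],[0,0,0],0],
  [[-0.4,-0.1,-0.6],[0,0,0],0],
  [[-0.4,-0.1,-0.5],[0,0,0],0],
  [[-0.4,-0.1,-0.4],[0,0,0],0],
  [[0,0,0],[0,0,0],0],
])

```text
time: 25.6
eef_pos: [0.552, 0.2519, 0.293]
eef_rot: [0.091, -0.039, 0.709, -0.698]
contact_force: [0.6, 0.4, -0.4]
width: -0.0001
```

```bash
python3 c2.py
```

```text
tip now [0.5644 0.2557 0.1205] shift cm [2.4617 0.4111 1.9532] in stand sx,sy rel hinge -0.03495346435050346 0.0004619388565008388 F [ 0.6118  0.4166 -0.4367] t 25.6
tip now [0.5644 0.2557 0.1205] shift cm [ 0.3971  0.0269 -0.7468] in stand sx,sy rel hinge -0.03495346435050346 0.0004619388565008388 F [ 0.6118  0.4166 -0.4367] t 25.6
tip now [0.5644 0.2557 0.1205] shift cm [-0.586  -0.156  -1.7968] in stand sx,sy rel hinge -0.03495346435050346 0.0004619388565008388 F [ 0.6118  0.4166 -0.4367] t 25.6
tip now [0.5644 0.2557 0.1205] shift cm [-0.586  -0.156  -2.1968] in stand sx,sy rel hinge -0.03495346435050346 0.0004619388565008388 F [ 0.6118  0.4166 -0.4367] t 25.6
```

>>> send_rows([
  [[-0.2,0,-0.6],[0,0,0],0],
  [[-0.2,0,-0.6],[0,0,0],0],
  [[-0.2,0,-0.5],[0,0,0],0],
  [[0,0,-0.3],[0,0,0],0],
])

```text
time: 26.0
eef_pos: [0.5379, 0.2492, 0.2773]
eef_rot: [0.082, -0.048, 0.709, -0.699]
contact_force: [-1.7, -0.1, 1.3]
width: 0.0
```

```bash
python3 c2.py | tail -2
```

```text
tip now [0.5457 0.2525 0.1045] shift cm [ 1.2777  0.159  -0.1962] in stand sx,sy rel hinge -0.053851822851181765 0.0007747138226175578 F [-1.7083 -0.0717  1.2736] t 26.0
tip now [0.5457 0.2525 0.1045] shift cm [ 1.2777  0.159  -0.5962] in stand sx,sy rel hinge -0.053851822851181765 0.0007747138226175578 F [-1.7083 -0.0717  1.2736] t 26.0
```

>>> send_rows([
  [[0.6,0.1,0.1],[0,0,0],0],
  [[0.6,0.1,0],[0,0,0],0],
  [[0,0,0],[0,0,0],0],
])

```text
time: 26.3
eef_pos: [0.5504, 0.2513, 0.2767]
eef_rot: [0.081, -0.049, 0.709, -0.699]
contact_force: [-0.9, 0.4, 1.3]
width: 0.0001
```

```bash
python3 c2.py | tail -2
```

```text
tip now [0.5581 0.2545 0.1039] shift cm [ 0.0451 -0.0411 -0.1396] in stand sx,sy rel hinge -0.041368348827832906 0.000486731885599077 F [-0.9118  0.394   1.3384] t 26.3
tip now [0.5581 0.2545 0.1039] shift cm [ 0.0451 -0.0411 -0.5396] in stand sx,sy rel hinge -0.041368348827832906 0.000486731885599077 F [-0.9118  0.394   1.3384] t 26.3
```

>>> send_rows([
  [[0,0,-0.3],[0,0,0],0],
  [[0,0,-0.3],[0,0,0],0],
  [[0,0,-0.1],[0,0,0],0],
])

```text
time: 26.6
eef_pos: [0.5527, 0.2517, 0.2702]
eef_rot: [0.083, -0.047, 0.709, -0.699]
contact_force: [-0.4, 0.5, 2.6]
width: -0.0003
```

```bash
python3 c2.py | tail -1
```

```text
tip now [0.5614 0.2551 0.0975] shift cm [-0.2867 -0.0975  0.1021] in stand sx,sy rel hinge -0.03800300689668565 0.0004336348734735265 F [-0.362   0.5254  2.5861] t 26.6
```

>>> send_rows([
  [[-0.2,0,-0.3],[0,0,0],0],
  [[-0.1,0,-0.3],[0,0,0],0],
])

```text
time: 26.8
eef_pos: [0.5528, 0.2519, 0.2663]
eef_rot: [0.086, -0.043, 0.71, -0.698]
contact_force: [0.7, 0.4, 5.2]
width: -0.0
```

```bash
python3 c2.py | tail -1
```

```text
tip now [0.5631 0.2558 0.0936] shift cm [-0.4589 -0.1713  0.4869] in stand sx,sy rel hinge -0.036175254304085504 0.0008445711850126214 F [0.672  0.4205 5.1556] t 26.8
```

>>> send_rows([
  [[-0.1,0,-0.3],[0,0,0],0],
  [[0,0,-0.3],[0,0,0],0],
])

```text
time: 27.0
eef_pos: [0.5545, 0.2523, 0.2635]
eef_rot: [0.089, -0.04, 0.711, -0.697]
contact_force: [-0.5, -1.3, 12.8]
width: -0.0
```

```bash
python3 c2.py | tail -1; python3 - <<'E'
from h import *
print(rot(manip.read_state()["eef_rot"]).as_matrix()[:,1])
C=cam("scene"); im=capture("scene")[:,:,::-1]; cv2.imwrite("pics/j_full.png",im)
hsv=cv2.cvtColor(im,cv2.COLOR_BGR2HSV); m=(((hsv[...,0]<8)|(hsv[...,0]>172))&(hsv[...,1]>170)&(hsv[...,2]>80))
m[:130]=0;m[210:]=0;m[:,:360]=0;m[:,460:]=0; v,u=np.nonzero(m); print("red",u.mean() if len(u) else None,v.mean() if len(u) else None,len(u))
from clip import tip
for q in (.5,.3,.2,.1,0): print(q,proj(C,tip(q)))
E
```

```text
tip now [0.5662 0.2568 0.091 ] shift cm [-0.7725 -0.2656  0.7513] in stand sx,sy rel hinge -0.03291918890590059 0.0011974565455229957 F [-0.5331 -1.3331 12.8394] t 27.0
[ 0.0676  0.0259 -0.9974]
red 398.3333333333333 153.33333333333334 3
0.5 [407.0776 152.9019]
0.3 [403.8464 153.0009]
0.2 [402.3636 153.3228]
0.1 [400.9889 153.8197]
0 [399.735  154.4845]
```

Force is 13 N at the height expected for a fully closed strap. I retreat straight up and check.

>>> send_rows([
  [[0.1,0,1],[0,0,0],0],
  [[0,0,2],[0,0,0],0],
  [[0,0,3],[0,0,0],0],
  [[0,0,4],[0,0,0],0],
  [[-1,-3,4],[0,0,0],0],
  [[-1,-4,2],[0,0,0],0],
  [[-1,-4,0],[0,0,0],0],
  [[-1,-4,0],[0,0,0],0],
  [[-1,-4,0],[0,0,0],0],
  [[0,-4,0],[0,0,0],0],
  [[0,-4,0],[0,0,0],0],
  [[0,0,0],[0,0,0],0],
])

```text
time: 28.25
eef_pos: [0.497, -0.0257, 0.427]
eef_rot: [0.088, -0.044, 0.71, -0.697]
contact_force: [0.4, 0.2, -0.3]
width: 0.0001
```

```bash
python3 - <<'E'
from clip import *
ims=[]; seat=o+.005*sx+.083*up
for n in ("scene","top"):
    C=cam(n); im=capture(n)[:,:,::-1]; cv2.imwrite(f"pics/k_{n}.png",im)
    hsv=cv2.cvtColor(im,cv2.COLOR_BGR2HSV); m=(((hsv[...,0]<8)|(hsv[...,0]>172))&(hsv[...,1]>150)&(hsv[...,2]>70)).astype(np.uint8)
    u,v=proj(C,seat).astype(int); k=np.zeros_like(m);k[v-30:v+30,u-40:u+40]=1; yy,xx=np.nonzero(m*k); print(n,"red",xx.mean(),yy.mean(),len(xx),[ (q,proj(C,tip(q))) for q in (.3,.15,0)])
    print("face corners pred",[proj(C,seat+.011*N+a*X+b*sy).round(1) for a,b in ((.05,.03),(.05,-.03),(-.05,-.03),(-.05,.03))])
    ims.append(cv2.resize(im[v-30:v+30,u-40:u+40],None,fx=5,fy=5,interpolation=cv2.INTER_CUBIC)); print("off",u-40,v-30)
    ref=cv2.imread({"scene":"pics/a.png","top":"pics/b.png"}[n]); df=cv2.absdiff(ref,im)
top2=cv2.imread("pics/k_top.png")[90:240,80:480]
cv2.imwrite("pics/k.png",np.vstack([np.hstack(ims),cv2.resize(top2,(800,300))]))
E
```

```text
scene red 399.8 152.2 10 [(0.3, array([403.8464, 153.0009])), (0.15, array([401.6619, 153.5498])), (0, array([399.735 , 154.4845]))]
face corners pred [array([414.5, 163.4]), array([402.8, 173.8]), array([382.2, 146. ]), array([394.5, 136.2])]
off 356 126
top red 227.13636363636363 208.27272727272728 22 [(0.3, array([226.7364, 202.8199])), (0.15, array([227.5072, 205.2071])), (0, array([228.2843, 207.2809]))]
face corners pred [array([218.9, 197.9]), array([238.1, 194.5]), array([239. , 219.7]), array([218.8, 223.3])]
off 189 180
```

View pics/k.png

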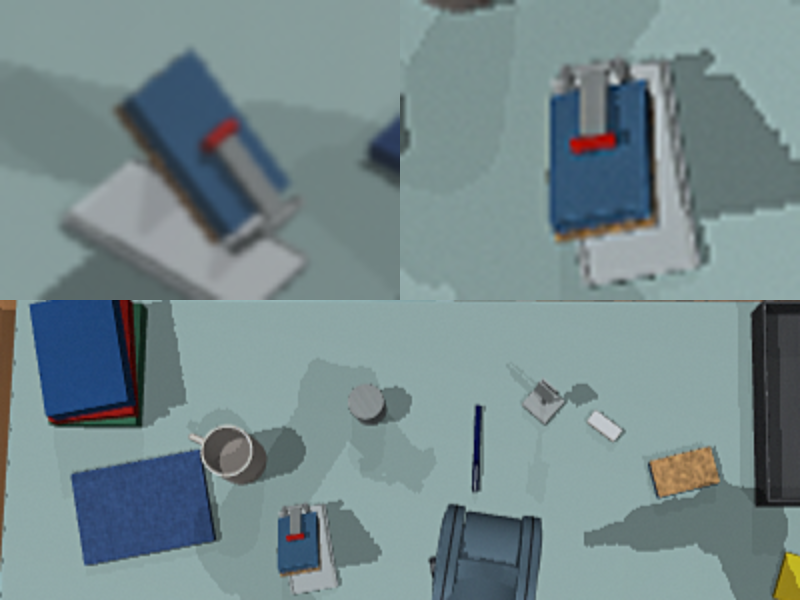

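The clip lies closed along the blue face, with the red bar within about 1 px of the closed prediction in top. The mug, tin, pen, clip holder and eraser are where they were. Before handing in, I run a quick numeric fit of the tile's seating from its blue outline.

```bash
python3 - <<'E'
from clip import *
from scipy.optimize import least_squares
seat=o+.005*sx+.083*up; obs=[]
for n in ("top","scene"):
    im=cv2.imread(f"pics/k_{n}.png"); C=cam(n); u,v=proj(C,seat).astype(int)
    a=cv2.resize(im[v-30:v+30,u-30:u+30],None,fx=8,fy=8,interpolation=cv2.INTER_CUBIC).astype(int)
    m=((a[...,0]-a[...,2]>35)).astype(np.uint8); nl,l,s,_=cv2.connectedComponentsWithStats(m); k=1+np.argmax(s[1:,4])
    h=cv2.convexHull(np.argwhere(l==k)[:,::-1].astype(np.int32)); 
    r=cv2.minAreaRect(h); print(n,(np.array(r[0])+.5)/8-.5+[u-30,v-30],np.array(r[1])/8,r[2])
    # predicted hull of blue body (ceramic 14 mm) for pose params; compare hull centroid
    M=cv2.moments(h); cen=(np.array([M["m10"],M["m01"]])/M["m00"]+.5)/8-.5+[u-30,v-30]; obs.append((C,cen,M["m00"]/64))
def pred(C,p):
    c,s_=np.cos(p[2]),np.sin(p[2]); A=c*X+s_*sy;B=-s_*X+c*sy; q=seat+p[0]*X+p[1]*sy
    pts=np.array([proj(C,q+a*A+b*B+z*N) for a in(-.05,.05) for b in(-.03,.03) for z in(-.003,.011)],np.float32)
    M=cv2.moments(cv2.convexHull(pts)); return np.array([M["m10"],M["m01"]])/M["m00"],M["m00"]
for C,cen,A in obs: print("centroid obs",cen,"area",A,"pred",pred(C,[0,0,0]))
f=lambda p:np.concatenate([pred(C,[p[0],p[1],0])[0]-cen for C,cen,A in obs])
r=least_squares(f,[0,0],x_scale=.01,diff_step=1e-3);r=least_squares(lambda p:f(p/100),[.1,.1],diff_step=.01);print("down-slope, left offset mm",r.x*10,"res",f(r.x/100))
E
```

```text
top [227.9759 211.051 ] [30.8994 20.4082] 88.12825775146484
scene [397.6587 153.7583] [34.2964 16.3085] 53.67317199707031
centroid obs [228.1808 210.9985] area 557.140625 pred (array([229.2335, 210.4105]), 588.2915583361173)
centroid obs [397.5766 153.5893] area 541.4453125 pred (array([397.1679, 155.7668]), 648.7319448543712)
down-slope, left offset mm [-3.199   4.2756] res [-0.339   0.4715 -0.2039  0.5856]
```

```bash
python3 -c "
from rig import manip
s=manip.read_state();print(s['time'],s['contact_force']);print(manip.job_done())"
```

```text
28.35 [-0.03702911  0.80499863  0.43912205]
the job is handed in; nothing more can be done
None
```

I flipped the tile, seated it on the stand, closed the clip and handed the job in at about 28 s of the 72 s allowed; no verdict is reported. I picked the leftmost cork block, stood it on a short end, regripped it from the blue side, and set it on the slope until it met the lip. After letting go I pushed the clip over with closed fingers and pressed it down (13 N at the closed height).

**Last checks:**
- **Tile:** its blue face is out. The outline fit puts its middle about 5 mm from the estimated seat point: 3 mm up-slope and 4 mm to the left. The clip tip showed nearly the same sideways offset in the wrist picture before closing. Most of the sideways part is therefore probably my stand estimate being off, and the tile sits about 1–2 mm off the clip's line.
- **Clip:** the red bar is within 1–2.5 px of its fully closed position in both the scene and top cameras. The vertical disagreement is largest in the scene view, where it is about 2 px.
- **Bystanders:** none looks moved in the top picture; I did not measure them.
- **Arm:** it is clear of everything, with contact force at noise level.
- **Forces:** the highest I read on the tool was about 50 N, for a moment, when standing the tile on the desk. Contact with the stand was under 20 N in the readings taken.

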